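# Close the tag press and lock it down

## Task

A leather tag lies glued in the small bench press and has to be pressed. The lock bar keeps the press lever up: draw the lock bar back until its tongue is clear of the lever, bring the lever fully down against its stop, then slide the lock bar fully home again so that its tongue lies over the lever's lock plate and keeps the press shut. The press only stands on the bench, so work gently enough not to push it along, leave the other things on the bench where they are, and let go of everything at the end.

Things in the scene. Friction and masses are not known exactly. Their poses are not given: they have to be found in the camera images.
- press: Grey bench press, 6-9 kg, standing loose on the bench (skids if pushed with some 40 to 80 N). Origin: on the bench under its middle; x from its front (robot side) to its back, y to the left seen from the robot, z up. All numbers here are mm in this frame. Base x -110..130, y -110..110, 30 high; column x 50..120, y -80..80. Bed, brown tag and moving platen at x -30..50.
- head_edge (a point): Middle of the lower front edge of the press's overhanging head (x -64, y 10, z 180). The head is a block x -64..120, y -90..110, z 180..230; it overhangs the lock bar, so the tab below it can be reached only with the gripper tilted some 25 to 45 degrees, coming from the robot's side.
- bolt (a joint): Lock bar, m: 0 = home to the right (-y), tongue across the lever's plane; 0.05 = fully drawn to the left (+y). Starts 0 to 0.005; clear of the lever above 0.036. Steel bar, 16 mm diameter, along y at x -65, z 65, rounded tongue ending at y -150 when home. About 2.5 N of friction; stays where left; binds if the lever leans on it. Guide blocks at y -90..-70 and 80..110, top z 80.
- tab_grip (a point): Grip point on the lock bar's upright tab; at bolt = 0 it lies at x -78, y 0, z 112 of the press and moves along +y with the bolt. The tab is a steel plate 12 mm thick in y, 30 mm wide in x (x -91..-61), top at z 132. The head's underside is 68 mm above this point, its front edge 14 mm behind it.
- lever (a joint): Press lever, rad: 0 = up, 0.613 = fully down on its stop. Starts 0 to 0.09; blocked at about 0.12 while the lock bar is home. Hinge friction 0.7 N m (about 4 N at the handle); stays where left. The lock bar can pass over the lock plate only within about 0.025 rad of the stop; else the tongue butts against the plate's side.
- lever_hinge (a point): Lever's pivot at x 60, y -120, z 140 of the press; axis along the press's y. The lever is 12 mm thick (y -126..-114): a flat arm to the handle and, 61 degrees below it, a lock plate 51 mm wide that reaches 160 mm from the pivot.
- lever_grip (a point): Grip point on the lever's handle, a level black round bar along y, 22 mm diameter, y -126..-221 of the press; this point is at y -180, 200 mm from the pivot axis. Seen from the pivot it lies to the front (-x), 0.873 rad above level at lever = 0 and 0.26 rad above level when fully down.
- slab: Bystander: marble slab 240 x 200 x 25 mm on the bench. Origin: centre of its underside.
- mallet: Bystander: hammer 200 mm long with wooden handle, lying on the slab.
- bottle_a: Bystander: white jar with red cap, 60 mm diameter, 110 mm high. Origin: centre of its underside.
- bottle_b: Bystander: another such jar.

How it is judged (in metres and radians):
On the way, in this order (a step that is already met when the one before it is completed fails the run):
1. the lock bar is drawn back, its tongue clear of the lever, the lever still up (value of joint bolt above 0.036 m and value of joint lever below 0.2 rad), for 0.1 s.
2. the lever is fully down (value of joint lever above 0.58 rad and value of joint bolt above 0.03 m), for 0.2 s.
At the end, for the whole second after the job is handed in: The lever is down to within 0.033 rad of its stop, the lock bar is home to within 9 mm over the lock plate, the press stands at rest within 20 mm of where it stood (value of joint lever above 0.58 rad and value of joint bolt below 0.009 m and distance of press from where it was at the start of the episode below 0.02 m and linear speed of press below 0.02 m/s); the robot touches nothing.
It fails at once if the press is pushed more than 20 mm along the bench or tipped (distance of press from where it was at the start of the episode above 0.02 m or angle between press's own z axis and vertical above 0.1 rad).
It fails at once if a bystander is moved more than 30 mm (distance of any of slab, mallet, bottle_a, bottle_b from where it was at the start of the episode above 0.03 m).
It also fails if it takes over 72 s, if anything falls off the work surface, if the arm or the gripper's body presses on something with over 40 N, if the wrist force passes 120 N, or if a joint passes its speed limit or range.

## Robot

A 6-joint arm with a two-finger parallel gripper is mounted at the origin on the work surface. World frame = base frame: x ahead of the robot, y to its left, z up, the work surface at z = 0. Lengths are in m, angles in degrees, forces in N, time in s.
With the tool pointing down it reaches from about 0.375 to 0.975 m from the base axis. Payload 3.8 kg.
Tool frame: the origin (TCP) lies midway between the tips of the shut fingers; the grasp point (between the pads) lies 19 mm behind it; z points along the fingers, y is the line along which they close (so a half turn about z gives the same grasp; the last joint's range is limited). The gripper opens to 88 mm and grips with 3 to 60 N. Pads are 18 mm wide; open, the fingers measure 123 mm over their backs; the gripper's body (75 mm by 187 mm) begins 45 mm behind the grasp point.
Start: joints at [-76.828, 15.12, 91.902, -0, 72.978, -2.114], TCP at [0.178, -0.651, 0.239] pointing down, gripper open.
Joint ranges: [-150.88, 150.88], [-54.13, 125.18], [17.81, 147.31], [-75.09, 255.09], [0, 152.58], [-146.25, 146.25]. Speed limits (degrees/s): [147.25, 147.25, 180, 180, 180, 180].

## Interface

Orientations are given as [roll, pitch, yaw] about the fixed x, y, z axes, in that order (R = Rz(yaw) Ry(pitch) Rx(roll)).
In Python, from station import env gives the robot as it stands. The module is installed in compiled form; this text tells all that it offers.
- The arm moves only by the tool play_rows, never from a script. Its argument "targets" is a list of rows, each an object of numbers: "tx", "ty", "tz": the shift along the tool's x, y, z as a fraction of full scale; "rx", "ry", "rz": the turn, a rotation vector about the tool's x, y, z as a fraction of full scale; "claw": the closure, from 0 (fully open) to 1 (shut). A call has 1 to 20 rows; each row shifts and turns the commanded pose from where the row before left it, along the tool's axes as they then stand; what a row does not reach is not made up. Full scale, the value 1, is 2 cm for a shift and 360 degrees for a turn. A row lasts 1/10 s, in which the tool goes at most 50 mm and 8.59 degrees, less where a joint would pass 70% of its speed; a pose out of reach is approached as far as the arm can. A call with a number of a shift or a turn outside -1 to 1 is refused whole. A call with a gripper value outside its range is refused whole. The fingers move at their own pace and stop on an object; "newtons" is the grip in N (left out, the last holds). Time passes only in rows, so rows that do not move let the fingers close. It gives the time, the measured TCP pose, the force, the opening and the grip force at its end, in the units of the state.
- env.observe(): the state, without advancing time (a new reading comes with each control period).
- env.camera(name): name is "side" or "top"; returns the picture (420x560x3 uint8, blue, green, red); there is no depth.
- env.get_calibration(name): a dict with "fx", "fy", "cx", "cy" (pixels), "k1" (the pictures are not rectified: a ray, as slopes to the right and down, at radius r is drawn at 1 + k1 r^2 times it, then the intrinsics apply), "position" and "orientation" of the camera in the world. Camera axes: x right, y down, z forward; pixel columns grow to the right and rows downward; lengths in m; the calibration is good to about 2 mm. A picture is of the moment at which its call begins. get_calibration takes no time and is no camera call.
- env.sign_off(): hands the job in; it is judged then, once.
The state is a dict: "time_s": time; "joint_positions": joint angles; "dq": joint speeds; "tau": joint torques, N m; "tool_pos": TCP position; "eef_rot": TCP orientation; "wrist_force": force on the tool from outside, world axes, zero at the start; "moment": the same for the moment, N m; "opening": finger opening in m; "grip_force": force on a finger pad.
Only numpy, scipy, OpenCV 4.12 (cv2) and the standard library are available. Lean on these libraries where they do the work, as an engineer would, in place of code of your own. Each camera call takes 0.05 s, during which the arm holds its last target. There are 200 camera calls.

## Working session

There is one attempt and no reset: what is moved stays moved. The work goes in short steps, Python scripts to look and compute and a tool call to move; the robot and the scene stay as the last step left them, time stands still between calls to the robot, and variables do not carry over. Pictures are saved under pics/ and viewed, at most 10 in all, crops included, and the job is handed in when it is done.

Besides the shell and the picture viewer there is one more tool, called as a command line: name --argument value ..., lists and objects as JSON in quotes. play_rows: Moves the arm, as the interface text tells. Its arguments: {"type":"object","properties":{"targets":{"type":"array","items":{"type":"object","properties":{"tx":{"type":"number"},"ty":{"type":"number"},"tz":{"type":"number"},"rx":{"type":"number"},"ry":{"type":"number"},"rz":{"type":"number"},"claw":{"type":"number"}}}},"newtons":{"type":"number"}},"required":["targets"]}

```bash
mkdir -p pics; python3 - <<'E'
from station import env
import cv2
for n in("side","top"):
    cv2.imwrite(f"pics/{n}0.png",env.camera(n)); print(n,env.get_calibration(n))
print(env.observe())
E
```

```text
side {'fx': 388.6524766535657, 'fy': 388.6524766535657, 'cx': 276.6478067292179, 'cy': 207.67702448922026, 'k1': -0.11276335665180853, 'position': array([0.38010951, 0.82823723, 1.13567389]), 'orientation': array([-136.11067408,   -0.26267746, -162.70618007])}
top {'fx': 387.4590547969251, 'fy': 387.4590547969251, 'cx': 278.2880174044773, 'cy': 205.67968607477886, 'k1': 0.023568430179326, 'position': array([ 0.39216736, -0.04031328,  1.49148214]), 'orientation': array([-169.29443911,   -0.74084603,  -88.6166392 ])}
{'time_s': 0.1, 'joint_positions': array([-7.68278550e+01,  1.51644786e+01,  9.19720161e+01, -4.33387033e-04,
        7.29779446e+01, -2.11386185e+00]), 'dq': array([-0.02296004, -0.03685131, -0.1947957 ,  0.08494632,  0.05019225,
        0.03285951]), 'tau': array([ 7.08245389e-04, -5.03617716e+01, -3.58071506e+01,  7.31059257e-02,
        2.33750028e-02, -4.55059853e-05]), 'tool_pos': array([ 0.17781056, -0.65050202,  0.23753011]), 'eef_rot': array([-1.79885623e+02, -3.80727897e-03,  1.52861303e+01]), 'wrist_force': array([-0.04234135, -0.46296906,  0.51793532]), 'moment': array([-0.02534131, -0.02142949, -0.00776585]), 'grip_force': 0.0, 'opening': 0.08805273257679563}
```

View pics/side0.png

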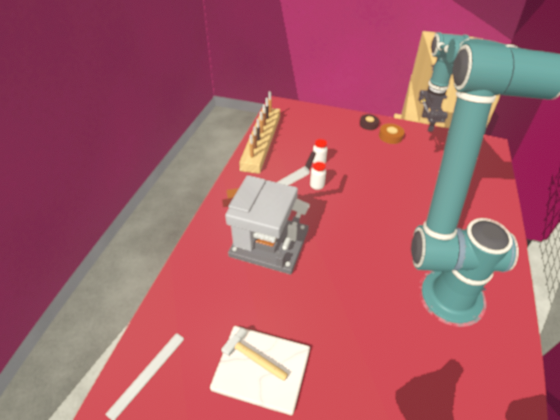

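View pics/top0.png

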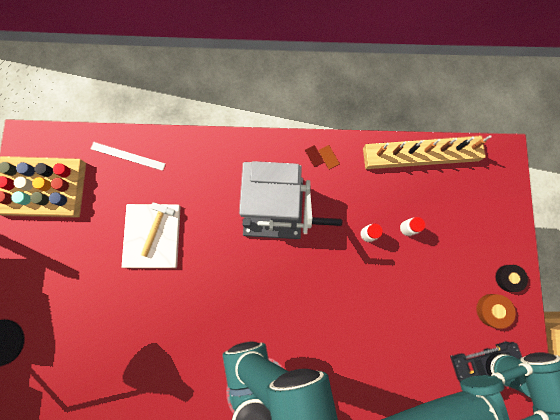

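The top view shows the press at about (272,200), with the black handle ending at (340,222) and the jars at (371,233) and (413,227). The side view shows the press at about (265,225). I'll enlarge both.

```bash
python3 - <<'E'
import cv2,numpy as np
a=cv2.imread("pics/top0.png")[150:250,230:350]; b=cv2.imread("pics/side0.png")[170:275,215:325]
f=lambda i:cv2.resize(i,None,fx=6.6 if i is a else 5.7,fy=6.6 if i is a else 5.7,interpolation=cv2.INTER_CUBIC)
cv2.imwrite("pics/topc.png",cv2.resize(a,(720,600),interpolation=cv2.INTER_CUBIC))
cv2.imwrite("pics/sidec.png",cv2.resize(b,(628,600),interpolation=cv2.INTER_CUBIC))
E
```

```text
(no output)
```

View pics/topc.png

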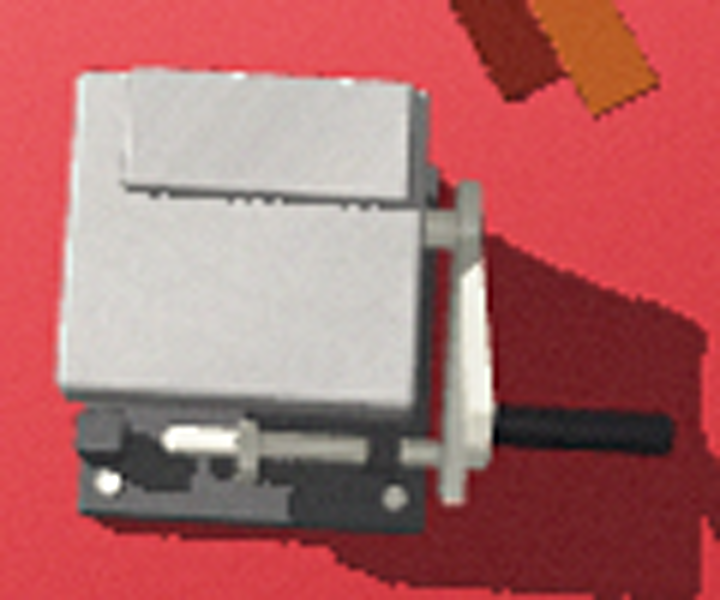

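View pics/sidec.png

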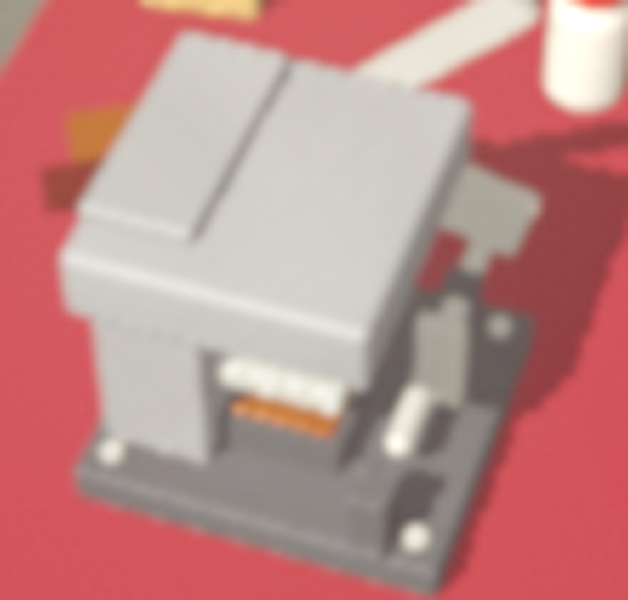

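The enlargements show these points, in crop pixels:

| Point | Top crop | Side crop |
|---|---|---|
| Head-top corners | (60,384), (414,400), (80,73) | (370,328), (470,100), (65,255) |
| Base front corners | (78,510), (423,528) | near-left (437,577), right (530,322) |
| Tab | (247,450), top edge | (415–468, 308) |
| Handle | (495,425) to (672,433) | mostly hidden |

Next I'll triangulate these.

```bash
cat > h.py <<'E'
from station import env
import numpy as np, cv2
from scipy.spatial.transform import Rotation as R
def ray(n,uv):
    c=env.get_calibration(n);K=np.array([[c['fx'],0,c['cx']],[0,c['fy'],c['cy']],[0,0,1]])
    p=cv2.undistortPoints(np.array([[uv]],float),K,np.array([c['k1'],0,0,0,0.]))[0,0]
    d=R.from_euler('xyz',c['orientation'],degrees=True).apply([p[0],p[1],1]);return np.array(c['position']),d/np.linalg.norm(d)
def plane(n,uv,z):
    o,d=ray(n,uv);return o+d*(z-o[2])/d[2]
def tri(a,b):
    A=0;B=0;L=[ray('top',a),ray('side',b)]
    for o,d in L:
        P=np.eye(3)-np.outer(d,d);A=A+P;B=B+P@o
    x=np.linalg.solve(A,B);return x,[1e3*np.linalg.norm((np.eye(3)-np.outer(d,d))@(x-o)) for o,d in L]
T=lambda x,y:(x/6+230-.42,y/6+150-.42)
S=lambda x,y:(x/5.71+215-.41,y/5.71+170-.41)
E
python3 - <<'E'
from h import *
np.set_printoptions(precision=4,suppress=True)
for k,a,b in [("headFL",(60,384),(370,335)),("headFR",(414,400),(470,100)),("headBL",(80,73),(65,255)),("baseFL",(78,510),(440,572)),("baseFR",(423,528),(530,322)),("tabtop",(247,450),(442,310))]:
    print(k,*tri(T(*a),S(*b)), plane('top',T(*a),.23), plane('top',T(*a),.03))
t=plane('top',T(247,450),.132);print('tab',t, plane('side',S(442,310),.132))
for z in (.28,.293): print(z,plane('top',T(495,425),z),plane('top',T(672,433),z))
im=cv2.imread("pics/top0.png");g=cv2.inRange(cv2.cvtColor(im,cv2.COLOR_BGR2HSV),(0,0,150),(180,70,255))
for u in((366,235),(408,229)):print('jar',plane('top',u,.08))
E
```

```text
headFL [0.6012 0.0761 0.2295] [np.float64(0.05249901313732734), np.float64(0.052499013137352245)] [0.6011 0.076  0.23  ] [0.6342 0.0945 0.03  ]
headFR [ 0.5978 -0.1186  0.23  ] [np.float64(0.4464753792276445), np.float64(0.4464753792274744)] [ 0.5973 -0.1186  0.23  ] [ 0.6298 -0.1311  0.03  ]
headBL [0.7793 0.0724 0.2309] [np.float64(0.6487626601061268), np.float64(0.6487626601061873)] [0.7789 0.0723 0.23  ] [0.8402 0.0902 0.03  ]
baseFL [0.554  0.0795 0.0324] [np.float64(0.12557090111767275), np.float64(0.12557090111746672)] [0.532  0.0633 0.23  ] [0.5541 0.0797 0.03  ]
baseFR [ 0.5511 -0.1383  0.0229] [np.float64(1.9981643445374735), np.float64(1.9981643445377362)] [ 0.5269 -0.1245  0.23  ] [ 0.5483 -0.1379  0.03  ]
tabtop [ 0.5829 -0.0265  0.144 ] [np.float64(3.7503224522633056), np.float64(3.7503224522633265)] [ 0.5672 -0.0276  0.23  ] [ 0.595  -0.0256  0.03  ]
tab [ 0.5808 -0.0267  0.132 ] [ 0.5892 -0.0369  0.132 ]
0.28 [ 0.577  -0.1584  0.28  ] [ 0.5752 -0.2518  0.28  ]
0.293 [ 0.575  -0.1572  0.293 ] [ 0.5732 -0.2495  0.293 ]
jar [ 0.5587 -0.3758  0.08  ]
jar [ 0.5849 -0.5304  0.08  ]
```

play_rows --targets '[{"rz": 0.0153}, {"rz": 0.0153}, {"rz": 0.0153}, {"ty": -0.9, "tx": 0.4, "tz": -0.1}, {"ty": -1, "tx": 0.4, "tz": -0.1}, {"ty": -1, "tx": 0.4, "tz": -0.1}, {"ty": -1, "tx": 0.4, "tz": -0.1}, {"ty": -1, "tx": 0.4, "tz": -0.1}, {"ty": -1, "tx": 0.4, "tz": -0.1}, {"ty": -1, "tx": 0.4, "tz": -0.1}, {"ty": -1, "tx": 0.4, "tz": -0.1}, {"ty": -1, "tx": 0.4, "tz": -0.1}, {"ty": -1, "tx": 0.4, "tz": -0.1}, {"ty": -1, "tx": 0.4}, {"ty": -1, "tx": 0.4}, {"ty": -1, "tx": 0.4}, {"ty": -1, "tx": 0.4}, {"ty": -1, "tx": 0.4}, {"ty": -1, "tx": 0.4}, {}]'

```text
schema error: expected keys tx, ty, tz, rx, ry, rz, claw
```

play_rows --targets '[{"tx": 0, "ty": 0, "tz": 0, "rx": 0, "ry": 0, "rz": 0.0153, "claw": 0}, {"tx": 0, "ty": 0, "tz": 0, "rx": 0, "ry": 0, "rz": 0.0153, "claw": 0}, {"tx": 0, "ty": 0, "tz": 0, "rx": 0, "ry": 0, "rz": 0.0153, "claw": 0}, {"tx": 0.4, "ty": -1, "tz": -0.1, "rx": 0, "ry": 0, "rz": 0, "claw": 0}, {"tx": 0.4, "ty": -1, "tz": -0.1, "rx": 0, "ry": 0, "rz": 0, "claw": 0}, {"tx": 0.4, "ty": -1, "tz": -0.1, "rx": 0, "ry": 0, "rz": 0, "claw": 0}, {"tx": 0.4, "ty": -1, "tz": -0.1, "rx": 0, "ry": 0, "rz": 0, "claw": 0}, {"tx": 0.4, "ty": -1, "tz": -0.1, "rx": 0, "ry": 0, "rz": 0, "claw": 0}, {"tx": 0.4, "ty": -1, "tz": -0.1, "rx": 0, "ry": 0, "rz": 0, "claw": 0}, {"tx": 0.4, "ty": -1, "tz": -0.1, "rx": 0, "ry": 0, "rz": 0, "claw": 0}, {"tx": 0.4, "ty": -1, "tz": -0.1, "rx": 0, "ry": 0, "rz": 0, "claw": 0}, {"tx": 0.4, "ty": -1, "tz": -0.1, "rx": 0, "ry": 0, "rz": 0, "claw": 0}, {"tx": 0.4, "ty": -1, "tz": -0.1, "rx": 0, "ry": 0, "rz": 0, "claw": 0}, {"tx": 0.4, "ty": -1, "tz": 0, "rx": 0, "ry": 0, "rz": 0, "claw": 0}, {"tx": 0.4, "ty": -1, "tz": 0, "rx": 0, "ry": 0, "rz": 0, "claw": 0}, {"tx": 0.4, "ty": -1, "tz": 0, "rx": 0, "ry": 0, "rz": 0, "claw": 0}, {"tx": 0.4, "ty": -1, "tz": 0, "rx": 0, "ry": 0, "rz": 0, "claw": 0}, {"tx": 0.4, "ty": -1, "tz": 0, "rx": 0, "ry": 0, "rz": 0, "claw": 0}, {"tx": 0.4, "ty": -1, "tz": 0, "rx": 0, "ry": 0, "rz": 0, "claw": 0}, {"tx": 0.4, "ty": -1, "tz": 0, "rx": 0, "ry": 0, "rz": 0, "claw": 0}]'

```text
time_s: 2.1
tool_pos: [0.3216, -0.3125, 0.2588]
eef_rot: [180.0, -0.0, -1.2]
wrist_force: [0.5, 0.2, 0.4]
opening: 0.088
grip_force: 0.0
```

play_rows --targets '[{"tx": 0.45, "ty": -1, "tz": 0, "rx": 0, "ry": 0, "rz": 0, "claw": 0}, {"tx": 0.45, "ty": -1, "tz": 0, "rx": 0, "ry": 0, "rz": 0, "claw": 0}, {"tx": 0.45, "ty": -1, "tz": 0, "rx": 0, "ry": 0, "rz": 0, "claw": 0}, {"tx": 0.45, "ty": -1, "tz": 0, "rx": 0, "ry": 0, "rz": 0, "claw": 0}, {"tx": 0.45, "ty": -1, "tz": 0, "rx": 0, "ry": 0, "rz": 0, "claw": 0}, {"tx": 0.45, "ty": -1, "tz": 0, "rx": 0, "ry": 0, "rz": 0, "claw": 0}, {"tx": 0.45, "ty": -1, "tz": 0, "rx": 0, "ry": 0, "rz": 0, "claw": 0}, {"tx": 0.45, "ty": -1, "tz": 0, "rx": 0, "ry": 0, "rz": 0, "claw": 0}, {"tx": 0.45, "ty": -1, "tz": 0, "rx": 0, "ry": 0, "rz": 0, "claw": 0}, {"tx": 0.45, "ty": -1, "tz": 0, "rx": 0, "ry": 0, "rz": 0, "claw": 0}, {"tx": 0.45, "ty": -1, "tz": 0, "rx": 0, "ry": 0, "rz": 0, "claw": 0}, {"tx": 0.45, "ty": -1, "tz": 0, "rx": 0, "ry": 0, "rz": 0, "claw": 0}, {"tx": 0.45, "ty": -1, "tz": 0, "rx": 0, "ry": 0, "rz": 0, "claw": 0}, {"tx": 0, "ty": -1, "tz": 0, "rx": 0, "ry": 0, "rz": 0, "claw": 0}, {"tx": 0, "ty": 0, "tz": 0, "rx": 0, "ry": 0.02, "rz": 0, "claw": 0}, {"tx": 0, "ty": 0, "tz": 0, "rx": 0, "ry": 0.02, "rz": 0, "claw": 0}, {"tx": 0, "ty": 0, "tz": 0, "rx": 0, "ry": 0.02, "rz": 0, "claw": 0}, {"tx": 0, "ty": 0, "tz": 0, "rx": 0, "ry": 0.02, "rz": 0, "claw": 0}, {"tx": 0, "ty": 0, "tz": 0, "rx": 0, "ry": 0.02, "rz": 0, "claw": 0}, {"tx": 0, "ty": 0, "tz": 0, "rx": 0, "ry": 0, "rz": 0, "claw": 0}]'

```text
time_s: 4.1
tool_pos: [0.4398, -0.0355, 0.2537]
eef_rot: [-179.9, -35.8, -1.3]
wrist_force: [-1.0, 1.1, -0.2]
opening: 0.0884
grip_force: 0.0
```

```bash
python3 - <<'E'
from h import *
o=env.observe();print(o['tool_pos'],o['eef_rot'],o['joint_positions'])
M=R.from_euler('xyz',o['eef_rot'],degrees=True).as_matrix();print(M)
g=np.array([.583,-.0265,.112]);print("tool-frame mm to grasp",1e3*(M.T@(g+.019*M[:,2]-o['tool_pos'])))
a=env.camera('side')[150:285,195:355];cv2.imwrite('pics/s1.png',cv2.resize(a,(711,600),interpolation=cv2.INTER_CUBIC))
E
```

```text
[ 0.43978955 -0.03549952  0.25371593] [-179.88380683  -35.75035783   -1.32115689] [-13.35006218 -37.16143097 140.28912947  10.60866614  42.23407366
  72.2909193 ]
[[ 0.81135459 -0.02187192  0.58414497]
 [-0.01871197 -0.99975943 -0.01144343]
 [ 0.58425473 -0.00164583 -0.81156866]]
tool-frame mm to grasp [ 33.22785551 -11.89640255 217.56488334]
```

play_rows --targets '[{"tx": 0.83, "ty": -0.3, "tz": 0, "rx": 0, "ry": 0, "rz": 0, "claw": 0}, {"tx": 0.83, "ty": -0.3, "tz": 0.5, "rx": 0, "ry": 0, "rz": 0, "claw": 0}, {"tx": 0, "ty": 0, "tz": 1, "rx": 0, "ry": 0, "rz": 0, "claw": 0}, {"tx": 0, "ty": 0, "tz": 1, "rx": 0, "ry": 0, "rz": 0, "claw": 0}, {"tx": 0, "ty": 0, "tz": 1, "rx": 0, "ry": 0, "rz": 0, "claw": 0}, {"tx": 0, "ty": 0, "tz": 1, "rx": 0, "ry": 0, "rz": 0, "claw": 0}, {"tx": 0, "ty": 0, "tz": 1, "rx": 0, "ry": 0, "rz": 0, "claw": 0}, {"tx": 0, "ty": 0, "tz": 1, "rx": 0, "ry": 0, "rz": 0, "claw": 0}, {"tx": 0, "ty": 0, "tz": 0.5, "rx": 0, "ry": 0, "rz": 0, "claw": 0}, {"tx": 0, "ty": 0, "tz": 0, "rx": 0, "ry": 0, "rz": 0, "claw": 0}]'

```text
time_s: 5.15
tool_pos: [0.5547, -0.0267, 0.1639]
eef_rot: [-180.0, -35.8, -1.2]
wrist_force: [-0.3, -0.8, 0.5]
opening: 0.0879
grip_force: 0.0
```

```bash
python3 - <<'E'
from h import *
o=env.observe();print(o['tool_pos'],o['eef_rot'],o['joint_positions'])
M=R.from_euler('xyz',o['eef_rot'],degrees=True).as_matrix()
g=np.array([.583,-.0265,.112]);print("tool-frame mm to grasp",1e3*(M.T@(g+.019*M[:,2]-o['tool_pos'])))
a=env.camera('side')[150:285,195:355];b=env.camera('top')[150:285,200:360]
cv2.imwrite('pics/s1.png',cv2.resize(np.hstack([a,b]),(800,337),interpolation=cv2.INTER_CUBIC))
E
```

```text
[ 0.55471128 -0.02667422  0.16394537] [-179.95744206  -35.80239405   -1.22233529] [ -7.65455778 -13.3504991  136.41021003  10.35588257  21.6338341
  75.13486195]
tool-frame mm to grasp [-7.45257291 -0.73405573 77.67302473]
```

View pics/s1.png

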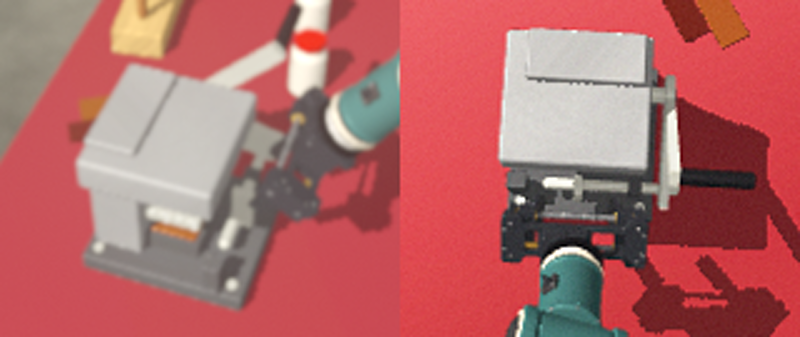

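The gripper is tilted in front of the tab. In the top half of the picture the tab (about (583,190)) lies between the two fingers, which are at about (515,235) and (635,235). Going in.

play_rows --newtons 15 --targets '[{"tx": -0.37, "ty": 0, "tz": 0.5, "rx": 0, "ry": 0, "rz": 0, "claw": 0}, {"tx": 0, "ty": 0, "tz": 0.7, "rx": 0, "ry": 0, "rz": 0, "claw": 0}, {"tx": 0, "ty": 0, "tz": 0.7, "rx": 0, "ry": 0, "rz": 0, "claw": 0}, {"tx": 0, "ty": 0, "tz": 0.7, "rx": 0, "ry": 0, "rz": 0, "claw": 0}, {"tx": 0, "ty": 0, "tz": 0.7, "rx": 0, "ry": 0, "rz": 0, "claw": 0}, {"tx": 0, "ty": 0, "tz": 0.5, "rx": 0, "ry": 0, "rz": 0, "claw": 0}, {"tx": 0, "ty": 0, "tz": 0, "rx": 0, "ry": 0, "rz": 0, "claw": 0}]'

```text
time_s: 5.95
tool_pos: [0.5926, -0.0279, 0.099]
eef_rot: [-180.0, -36.0, -1.3]
wrist_force: [-0.4, 0.5, -0.4]
opening: 0.0878
grip_force: 0.0
```

play_rows --newtons 15 --targets '[{"tx": 0, "ty": 0, "tz": 0, "rx": 0, "ry": 0, "rz": 0, "claw": 1}, {"tx": 0, "ty": 0, "tz": 0, "rx": 0, "ry": 0, "rz": 0, "claw": 1}, {"tx": 0, "ty": 0, "tz": 0, "rx": 0, "ry": 0, "rz": 0, "claw": 1}, {"tx": 0, "ty": 0, "tz": 0, "rx": 0, "ry": 0, "rz": 0, "claw": 1}, {"tx": 0, "ty": 0, "tz": 0, "rx": 0, "ry": 0, "rz": 0, "claw": 1}, {"tx": 0, "ty": 0, "tz": 0, "rx": 0, "ry": 0, "rz": 0, "claw": 1}, {"tx": 0, "ty": 0, "tz": 0, "rx": 0, "ry": 0, "rz": 0, "claw": 1}, {"tx": 0, "ty": 0, "tz": 0, "rx": 0, "ry": 0, "rz": 0, "claw": 1}, {"tx": 0, "ty": 0, "tz": 0, "rx": 0, "ry": 0, "rz": 0, "claw": 1}, {"tx": 0, "ty": 0, "tz": 0, "rx": 0, "ry": 0, "rz": 0, "claw": 1}]'

```text
time_s: 6.95
tool_pos: [0.5923, -0.0279, 0.099]
eef_rot: [-180.0, -36.0, -1.2]
wrist_force: [-0.6, 0.5, -1.7]
opening: 0.0125
grip_force: 15.0
```

play_rows --targets '[{"tx": 0, "ty": -0.1, "tz": 0, "rx": 0, "ry": 0, "rz": 0, "claw": 1}, {"tx": 0, "ty": -0.3, "tz": 0, "rx": 0, "ry": 0, "rz": 0, "claw": 1}, {"tx": 0, "ty": -0.3, "tz": 0, "rx": 0, "ry": 0, "rz": 0, "claw": 1}, {"tx": 0, "ty": -0.3, "tz": 0, "rx": 0, "ry": 0, "rz": 0, "claw": 1}, {"tx": 0, "ty": -0.3, "tz": 0, "rx": 0, "ry": 0, "rz": 0, "claw": 1}, {"tx": 0, "ty": -0.3, "tz": 0, "rx": 0, "ry": 0, "rz": 0, "claw": 1}, {"tx": 0, "ty": -0.3, "tz": 0, "rx": 0, "ry": 0, "rz": 0, "claw": 1}, {"tx": 0, "ty": -0.3, "tz": 0, "rx": 0, "ry": 0, "rz": 0, "claw": 1}, {"tx": 0, "ty": 0, "tz": 0, "rx": 0, "ry": 0, "rz": 0, "claw": 1}, {"tx": 0, "ty": 0, "tz": 0, "rx": 0, "ry": 0, "rz": 0, "claw": 1}]'

```text
time_s: 7.95
tool_pos: [0.5936, 0.0165, 0.0991]
eef_rot: [-180.0, -36.0, -1.2]
wrist_force: [5.1, 3.4, -4.9]
opening: 0.0118
grip_force: 15.0
```

play_rows --targets '[{"tx": 0, "ty": 0, "tz": 0, "rx": 0, "ry": 0, "rz": 0, "claw": 0.5}, {"tx": 0, "ty": 0, "tz": 0, "rx": 0, "ry": 0, "rz": 0, "claw": 0.5}, {"tx": 0, "ty": 0, "tz": 0, "rx": 0, "ry": 0, "rz": 0, "claw": 0.5}, {"tx": 0, "ty": 0, "tz": -0.5, "rx": 0, "ry": 0, "rz": 0, "claw": 0.5}, {"tx": 0, "ty": 0, "tz": -1, "rx": 0, "ry": 0, "rz": 0, "claw": 0.5}, {"tx": 0, "ty": 0, "tz": -1, "rx": 0, "ry": 0, "rz": 0, "claw": 0.5}, {"tx": 0, "ty": 0, "tz": -1, "rx": 0, "ry": 0, "rz": 0, "claw": 0.5}, {"tx": 0, "ty": 0, "tz": -1, "rx": 0, "ry": 0, "rz": 0, "claw": 0.5}, {"tx": 0, "ty": 0, "tz": -1, "rx": 0, "ry": 0, "rz": 0, "claw": 0.5}, {"tx": 0, "ty": 0, "tz": -1, "rx": 0, "ry": 0, "rz": 0, "claw": 0.5}, {"tx": 0, "ty": 0, "tz": -1, "rx": 0, "ry": 0, "rz": 0, "claw": 0.5}, {"tx": 0, "ty": 0, "tz": -1, "rx": 0, "ry": -0.02, "rz": 0, "claw": 1}, {"tx": 0, "ty": 0, "tz": -1, "rx": 0, "ry": -0.02, "rz": 0, "claw": 1}, {"tx": 0, "ty": 0, "tz": -1, "rx": 0, "ry": -0.02, "rz": 0, "claw": 1}, {"tx": 0, "ty": 0, "tz": -1, "rx": 0, "ry": -0.02, "rz": 0, "claw": 1}, {"tx": 0, "ty": 0, "tz": -1, "rx": 0, "ry": -0.02, "rz": 0, "claw": 1}, {"tx": 0, "ty": 0, "tz": 0, "rx": 0, "ry": 0, "rz": 0, "claw": 1}, {"tx": 0, "ty": 0, "tz": 0, "rx": 0, "ry": 0, "rz": 0, "claw": 1}]'

```text
time_s: 9.75
tool_pos: [0.4692, 0.0187, 0.3117]
eef_rot: [-180.0, -0.1, -1.2]
wrist_force: [-0.1, 0.2, -0.2]
opening: 0.0004
grip_force: 0.0
```

```bash
python3 - <<'E'
from h import *
o=env.observe();print(o['tool_pos'],o['eef_rot'],o['wrist_force'])
a=env.camera('side')[150:285,195:355];b=env.camera('top')[150:285,200:360]
cv2.imwrite('pics/s2.png',cv2.resize(np.hstack([a,b]),(800,337),interpolation=cv2.INTER_CUBIC))
E
```

```text
[0.46916772 0.01872872 0.31170327] [-1.79991982e+02 -1.07071731e-01 -1.23958549e+00] [-0.07320437  0.22189317 -0.24297553]
```

View pics/s2.png

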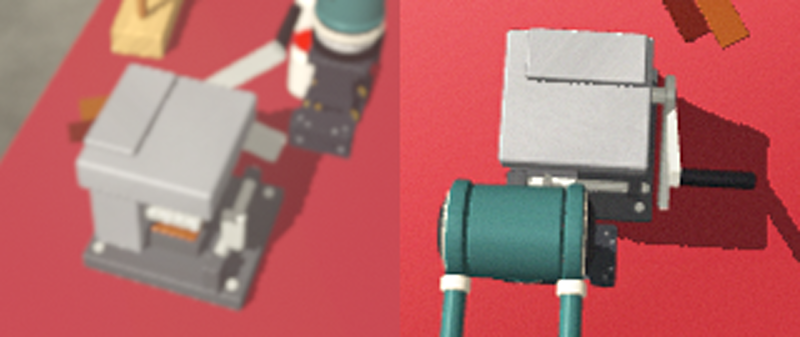

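The bolt is drawn. In the top half its right end now stops short of the lever, at about x 627. Next, over the handle.

play_rows --targets '[{"tx": 0, "ty": 0, "tz": -1, "rx": 0, "ry": 0, "rz": 0, "claw": 1}, {"tx": 0.47, "ty": 0.95, "tz": 0, "rx": 0, "ry": 0, "rz": 0, "claw": 1}, {"tx": 0.47, "ty": 0.95, "tz": 0, "rx": 0, "ry": 0, "rz": 0, "claw": 1}, {"tx": 0.47, "ty": 0.95, "tz": 0, "rx": 0, "ry": 0, "rz": 0, "claw": 1}, {"tx": 0.47, "ty": 0.95, "tz": 0, "rx": 0, "ry": 0, "rz": 0, "claw": 1}, {"tx": 0.47, "ty": 0.95, "tz": 0, "rx": 0, "ry": 0, "rz": 0, "claw": 1}, {"tx": 0.47, "ty": 0.95, "tz": 0, "rx": 0, "ry": 0, "rz": 0, "claw": 1}, {"tx": 0.47, "ty": 0.95, "tz": 0, "rx": 0, "ry": 0, "rz": 0, "claw": 1}, {"tx": 0.47, "ty": 0.95, "tz": 0, "rx": 0, "ry": 0, "rz": 0, "claw": 1}, {"tx": 0.47, "ty": 0.95, "tz": 0, "rx": 0, "ry": 0, "rz": 0, "claw": 1}, {"tx": 0.47, "ty": 0.95, "tz": 0, "rx": 0, "ry": 0, "rz": 0, "claw": 1}, {"tx": 0.47, "ty": 0.95, "tz": 0, "rx": 0, "ry": 0, "rz": 0, "claw": 1}, {"tx": 0.47, "ty": 0.95, "tz": 0, "rx": 0, "ry": 0, "rz": 0, "claw": 1}, {"tx": 0, "ty": 0, "tz": 0, "rx": 0, "ry": 0, "rz": 0, "claw": 1}, {"tx": 0, "ty": 0, "tz": 0, "rx": 0, "ry": 0, "rz": 0, "claw": 1}]'

```text
time_s: 11.35
tool_pos: [0.5769, -0.2122, 0.3315]
eef_rot: [-180.0, 0.1, -1.3]
wrist_force: [0.5, -0.1, 0.3]
opening: 0.0005
grip_force: 0.0
```

play_rows --targets '[{"tx": 0, "ty": 0, "tz": 0.8, "rx": 0, "ry": 0, "rz": 0, "claw": 1}, {"tx": 0, "ty": 0, "tz": 0.7, "rx": 0, "ry": 0, "rz": 0, "claw": 1}, {"tx": 0, "ty": 0, "tz": 0.2, "rx": 0, "ry": 0, "rz": 0, "claw": 1}, {"tx": -0.18, "ty": 0, "tz": 0.28, "rx": 0, "ry": 0, "rz": 0, "claw": 1}, {"tx": -0.18, "ty": 0, "tz": 0.28, "rx": 0, "ry": 0, "rz": 0, "claw": 1}, {"tx": -0.18, "ty": 0, "tz": 0.28, "rx": 0, "ry": 0, "rz": 0, "claw": 1}, {"tx": 0, "ty": 0, "tz": 0, "rx": 0, "ry": 0, "rz": 0, "claw": 1}]'

```text
time_s: 12.05
tool_pos: [0.5643, -0.2107, 0.2811]
eef_rot: [-180.0, 0.1, -1.2]
wrist_force: [-0.6, 0.3, 1.2]
opening: 0.0006
grip_force: 0.6
```

play_rows --targets '[{"tx": -0.2, "ty": 0, "tz": 0.27, "rx": 0, "ry": 0, "rz": 0, "claw": 1}, {"tx": -0.2, "ty": 0, "tz": 0.27, "rx": 0, "ry": 0, "rz": 0, "claw": 1}, {"tx": -0.2, "ty": 0, "tz": 0.27, "rx": 0, "ry": 0, "rz": 0, "claw": 1}, {"tx": -0.17, "ty": 0, "tz": 0.28, "rx": 0, "ry": 0, "rz": 0, "claw": 1}, {"tx": -0.17, "ty": 0, "tz": 0.28, "rx": 0, "ry": 0, "rz": 0, "claw": 1}]'

```text
time_s: 12.55
tool_pos: [0.5468, -0.2108, 0.2536]
eef_rot: [180.0, 0.0, -1.2]
wrist_force: [-2.8, 0.4, 3.4]
opening: 0.0004
grip_force: 1.8
```

play_rows --targets '[{"tx": 0, "ty": 0, "tz": 0.25, "rx": 0, "ry": 0, "rz": 0, "claw": 1}, {"tx": 0, "ty": 0, "tz": 0.25, "rx": 0, "ry": 0, "rz": 0, "claw": 1}, {"tx": -0.05, "ty": 0, "tz": 0.25, "rx": 0, "ry": 0, "rz": 0, "claw": 1}]'

```text
time_s: 12.85
tool_pos: [0.5466, -0.211, 0.2382]
eef_rot: [-180.0, -0.0, -1.2]
wrist_force: [-0.8, -0.3, 2.3]
opening: 0.0004
grip_force: 0.9
```

```bash
python3 - <<'E'
from h import *
o=env.observe();print(o['tool_pos'],o['wrist_force'])
a=env.camera('side')[150:285,195:355];b=env.camera('top')[150:285,230:390]
cv2.imwrite('pics/s3.png',cv2.resize(np.hstack([a,b]),(800,337),interpolation=cv2.INTER_CUBIC))
E
```

```text
[ 0.54664816 -0.2109843   0.23818913] [-0.80497849 -0.26066155  2.30344981]
```

View pics/s3.png

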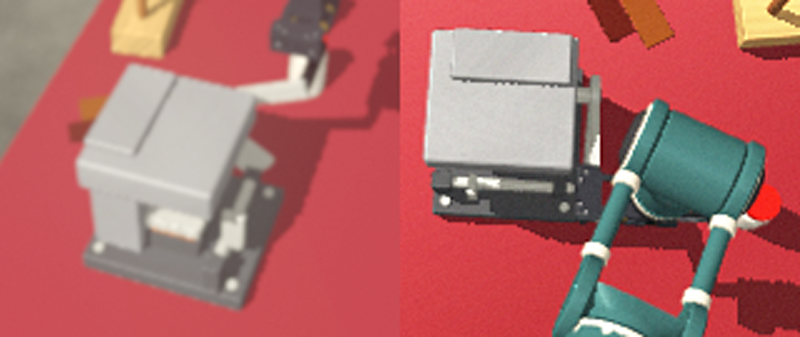

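The side view shows the platen lowered and the lever arm going down with the fingers on the handle. The bolt is still drawn. Continuing.

play_rows --targets '[{"tx": -0.13, "ty": 0, "tz": 0.25, "rx": 0, "ry": 0, "rz": 0, "claw": 1}, {"tx": -0.13, "ty": 0, "tz": 0.25, "rx": 0, "ry": 0, "rz": 0, "claw": 1}, {"tx": -0.13, "ty": 0, "tz": 0.25, "rx": 0, "ry": 0, "rz": 0, "claw": 1}, {"tx": -0.12, "ty": 0, "tz": 0.25, "rx": 0, "ry": 0, "rz": 0, "claw": 1}, {"tx": -0.1, "ty": 0, "tz": 0.25, "rx": 0, "ry": 0, "rz": 0, "claw": 1}]'

```text
time_s: 13.45
tool_pos: [0.5338, -0.2107, 0.2134]
eef_rot: [180.0, -0.0, -1.2]
wrist_force: [1.5, 0.1, 1.5]
opening: 0.0006
grip_force: 0.6
```

play_rows --targets '[{"tx": -0.06, "ty": 0, "tz": 0.2, "rx": 0, "ry": 0, "rz": 0, "claw": 1}, {"tx": 0, "ty": 0, "tz": 0.1, "rx": 0, "ry": 0, "rz": 0, "claw": 1}]'

```text
time_s: 13.65
tool_pos: [0.5319, -0.2106, 0.2071]
eef_rot: [-180.0, 0.1, -1.2]
wrist_force: [-1.3, 0.2, 1.6]
opening: 0.0006
grip_force: 0.9
```

play_rows --targets '[{"tx": -0.05, "ty": 0, "tz": 0.1, "rx": 0, "ry": 0, "rz": 0, "claw": 1}, {"tx": -0.05, "ty": 0, "tz": 0.1, "rx": 0, "ry": 0, "rz": 0, "claw": 1}, {"tx": 0, "ty": 0, "tz": 0.1, "rx": 0, "ry": 0, "rz": 0, "claw": 1}]'

```text
time_s: 13.95
tool_pos: [0.5307, -0.2107, 0.2021]
eef_rot: [180.0, 0.0, -1.2]
wrist_force: [-2.9, 1.8, 12.4]
opening: 0.0005
grip_force: 6.1
```

play_rows --targets '[{"tx": 0, "ty": 0, "tz": 0.1, "rx": 0, "ry": 0, "rz": 0, "claw": 1}, {"tx": 0, "ty": 0, "tz": 0, "rx": 0, "ry": 0, "rz": 0, "claw": 1}]'

```text
time_s: 14.15
tool_pos: [0.5307, -0.2107, 0.2021]
eef_rot: [180.0, -0.0, -1.2]
wrist_force: [-4.8, 1.0, 11.5]
opening: 0.0005
grip_force: 5.6
```

play_rows --targets '[{"tx": 0, "ty": 0, "tz": 0.1, "rx": 0, "ry": 0, "rz": 0, "claw": 1}, {"tx": 0, "ty": 0, "tz": 0.05, "rx": 0, "ry": 0, "rz": 0, "claw": 1}, {"tx": 0, "ty": 0, "tz": 0, "rx": 0, "ry": 0, "rz": 0, "claw": 1}, {"tx": 0, "ty": 0, "tz": 0, "rx": 0, "ry": 0, "rz": 0, "claw": 1}]'

```text
time_s: 14.55
tool_pos: [0.5309, -0.2108, 0.2017]
eef_rot: [180.0, -0.1, -1.2]
wrist_force: [-10.3, 4.5, 22.9]
opening: 0.0007
grip_force: 10.8
```

play_rows --targets '[{"tx": 0, "ty": 0, "tz": -0.3, "rx": 0, "ry": 0, "rz": 0, "claw": 1}, {"tx": 0, "ty": 0, "tz": -0.7, "rx": 0, "ry": 0, "rz": 0, "claw": 1}, {"tx": 0, "ty": 0, "tz": -1, "rx": 0, "ry": 0, "rz": 0, "claw": 1}, {"tx": 0, "ty": 0, "tz": -1, "rx": 0, "ry": 0, "rz": 0, "claw": 1}, {"tx": 0, "ty": 0, "tz": -1, "rx": 0, "ry": 0, "rz": 0, "claw": 1}, {"tx": 0, "ty": 0, "tz": -1, "rx": 0, "ry": 0, "rz": 0, "claw": 1}, {"tx": -0.28, "ty": -0.95, "tz": -0.5, "rx": 0, "ry": 0, "rz": 0, "claw": 0.5}, {"tx": -0.28, "ty": -0.95, "tz": 0, "rx": 0, "ry": 0, "rz": 0, "claw": 0.5}, {"tx": -0.28, "ty": -0.95, "tz": 0, "rx": 0, "ry": 0, "rz": 0, "claw": 0.5}, {"tx": -0.28, "ty": -0.95, "tz": 0, "rx": 0, "ry": 0, "rz": 0, "claw": 0.5}, {"tx": -0.28, "ty": -0.95, "tz": 0, "rx": 0, "ry": 0, "rz": 0, "claw": 0.5}, {"tx": -0.28, "ty": -0.95, "tz": 0, "rx": 0, "ry": 0, "rz": 0, "claw": 0.5}, {"tx": -0.28, "ty": -0.95, "tz": 0, "rx": 0, "ry": 0, "rz": 0, "claw": 0.5}, {"tx": -0.28, "ty": -0.95, "tz": 0, "rx": 0, "ry": 0, "rz": 0, "claw": 0.5}, {"tx": -0.28, "ty": -0.95, "tz": 0, "rx": 0, "ry": 0, "rz": 0, "claw": 0.5}, {"tx": -0.28, "ty": -0.95, "tz": 0, "rx": 0, "ry": 0, "rz": 0, "claw": 0.5}, {"tx": -0.28, "ty": -0.95, "tz": 0, "rx": 0, "ry": 0, "rz": 0, "claw": 0.5}, {"tx": -0.28, "ty": -0.95, "tz": 0, "rx": 0, "ry": 0, "rz": 0, "claw": 0.5}, {"tx": 0, "ty": 0, "tz": 0, "rx": 0, "ry": 0, "rz": 0, "claw": 0.5}]'

```text
time_s: 16.45
tool_pos: [0.4664, 0.0216, 0.3052]
eef_rot: [-179.9, 0.2, -1.0]
wrist_force: [-0.1, -0.6, 0.2]
opening: 0.0442
grip_force: 0.0
```

```bash
python3 - <<'E'
from h import *
o=env.observe();print(o['tool_pos'],o['eef_rot'],o['wrist_force'])
a=env.camera('side')[150:285,195:355];b=env.camera('top')[150:285,200:360]
cv2.imwrite('pics/s4.png',cv2.resize(np.hstack([a,b]),(800,337),interpolation=cv2.INTER_CUBIC))
E
```

```text
[0.46637164 0.02156883 0.30519902] [-1.79949599e+02  1.56253585e-01 -1.02187737e+00] [-0.14471288 -0.56824625  0.22675389]
```

View pics/s4.png

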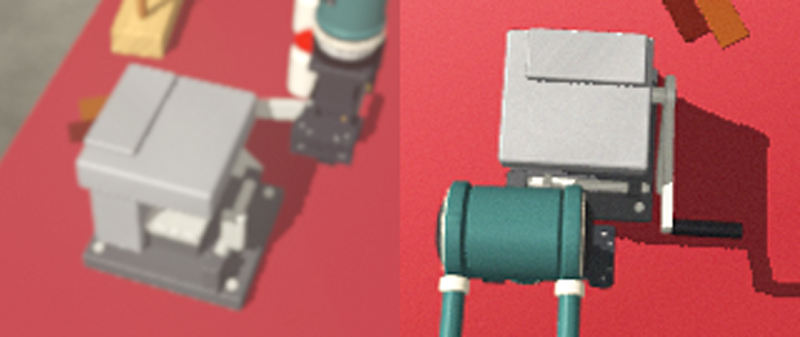

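The lever is down: its handle is at about (707,229) in the right half, the platen is shut and the press hasn't moved. Tilting again.

play_rows --targets '[{"tx": 0, "ty": 0, "tz": 0, "rx": 0, "ry": 0.02, "rz": 0, "claw": 0.3}, {"tx": 0, "ty": 0, "tz": 0, "rx": 0, "ry": 0.02, "rz": 0, "claw": 0.3}, {"tx": 0, "ty": 0, "tz": 0, "rx": 0, "ry": 0.02, "rz": 0, "claw": 0.3}, {"tx": 0, "ty": 0, "tz": 0, "rx": 0, "ry": 0.02, "rz": 0, "claw": 0.3}, {"tx": 0, "ty": 0, "tz": 0, "rx": 0, "ry": 0.02, "rz": 0, "claw": 0.3}, {"tx": 0, "ty": 0, "tz": 0, "rx": 0, "ry": 0, "rz": 0, "claw": 0.3}, {"tx": 0, "ty": 0, "tz": 0, "rx": 0, "ry": 0, "rz": 0, "claw": 0.3}, {"tx": 0, "ty": 0, "tz": 0, "rx": 0, "ry": 0, "rz": 0, "claw": 0.3}]'

```text
time_s: 17.35
tool_pos: [0.4698, 0.0185, 0.3086]
eef_rot: [180.0, -36.0, -1.3]
wrist_force: [0.7, -0.7, 0.2]
opening: 0.0616
grip_force: 0.0
```

```bash
python3 - <<'E'
from h import *
o=env.observe();print(o['tool_pos'],o['eef_rot'],o['opening'])
M=R.from_euler('xyz',o['eef_rot'],degrees=True).as_matrix()
print("tool mm to grip TCP",1e3*(M.T@(np.array([.593,.0165,.099])-o['tool_pos'])))
for u in ((670,227),(742,230)): print(plane('top',(200+(u[0]-400)/2.5,150+u[1]/2.5),.2))
E
```

```text
[0.46982103 0.01849171 0.30862458] [179.99193372 -36.02357434  -1.25808678] 0.061566290563370554
tool mm to grip TCP [-23.6485687   -0.74735094 241.99106328]
[ 0.5200551  -0.15313383  0.2       ]
[ 0.5185381  -0.24932586  0.2       ]
```

play_rows --newtons 15 --targets '[{"tx": -0.6, "ty": 0, "tz": 0.5, "rx": 0, "ry": 0, "rz": 0, "claw": 0.3}, {"tx": -0.58, "ty": -0.04, "tz": 0.9, "rx": 0, "ry": 0, "rz": 0, "claw": 0.3}, {"tx": 0, "ty": 0, "tz": 1, "rx": 0, "ry": 0, "rz": 0, "claw": 0.3}, {"tx": 0, "ty": 0, "tz": 1, "rx": 0, "ry": 0, "rz": 0, "claw": 0.3}, {"tx": 0, "ty": 0, "tz": 1, "rx": 0, "ry": 0, "rz": 0, "claw": 0.3}, {"tx": 0, "ty": 0, "tz": 1, "rx": 0, "ry": 0, "rz": 0, "claw": 0.3}, {"tx": 0, "ty": 0, "tz": 1, "rx": 0, "ry": 0, "rz": 0, "claw": 0.3}, {"tx": 0, "ty": 0, "tz": 1, "rx": 0, "ry": 0, "rz": 0, "claw": 0.3}, {"tx": 0, "ty": 0, "tz": 1, "rx": 0, "ry": 0, "rz": 0, "claw": 0.3}, {"tx": 0, "ty": 0, "tz": 0.8, "rx": 0, "ry": 0, "rz": 0, "claw": 0.3}, {"tx": 0, "ty": 0, "tz": 0.7, "rx": 0, "ry": 0, "rz": 0, "claw": 0.3}, {"tx": 0, "ty": 0, "tz": 0.7, "rx": 0, "ry": 0, "rz": 0, "claw": 0.3}, {"tx": 0, "ty": 0, "tz": 0.7, "rx": 0, "ry": 0, "rz": 0, "claw": 0.3}, {"tx": 0, "ty": 0, "tz": 0.6, "rx": 0, "ry": 0, "rz": 0, "claw": 0.3}, {"tx": 0, "ty": 0, "tz": 0.5, "rx": 0, "ry": 0, "rz": 0, "claw": 0.3}, {"tx": 0, "ty": 0, "tz": 0.5, "rx": 0, "ry": 0, "rz": 0, "claw": 0.3}, {"tx": 0, "ty": 0, "tz": 0, "rx": 0, "ry": 0, "rz": 0, "claw": 0.3}]'

```text
time_s: 19.05
tool_pos: [0.6029, 0.0166, 0.085]
eef_rot: [-180.0, -36.1, -1.2]
wrist_force: [-4.5, -1.0, 8.3]
opening: 0.0617
grip_force: 3.7
```

play_rows --newtons 15 --targets '[{"tx": 0, "ty": 0, "tz": 0, "rx": 0, "ry": 0, "rz": 0, "claw": 1}, {"tx": 0, "ty": 0, "tz": 0, "rx": 0, "ry": 0, "rz": 0, "claw": 1}, {"tx": 0, "ty": 0, "tz": 0, "rx": 0, "ry": 0, "rz": 0, "claw": 1}, {"tx": 0, "ty": 0, "tz": 0, "rx": 0, "ry": 0, "rz": 0, "claw": 1}, {"tx": 0, "ty": 0, "tz": 0, "rx": 0, "ry": 0, "rz": 0, "claw": 1}, {"tx": 0, "ty": 0, "tz": 0, "rx": 0, "ry": 0, "rz": 0, "claw": 1}, {"tx": 0, "ty": 0, "tz": 0, "rx": 0, "ry": 0, "rz": 0, "claw": 1}]'

```text
time_s: 19.75
tool_pos: [0.6006, 0.0166, 0.0837]
eef_rot: [180.0, -35.9, -1.2]
wrist_force: [0.9, 0.5, -2.3]
opening: 0.0119
grip_force: 15.0
```

I went about 16 mm too deep because my row sum was off. Opening, backing off and gripping again.

play_rows --newtons 15 --targets '[{"tx": 0, "ty": 0, "tz": 0, "rx": 0, "ry": 0, "rz": 0, "claw": 0.7}, {"tx": 0, "ty": 0, "tz": 0, "rx": 0, "ry": 0, "rz": 0, "claw": 0.7}, {"tx": 0, "ty": 0, "tz": -0.4, "rx": 0, "ry": 0, "rz": 0, "claw": 0.7}, {"tx": 0, "ty": 0, "tz": -0.4, "rx": 0, "ry": 0, "rz": 0, "claw": 0.7}, {"tx": 0, "ty": 0, "tz": 0, "rx": 0, "ry": 0, "rz": 0, "claw": 1}, {"tx": 0, "ty": 0, "tz": 0, "rx": 0, "ry": 0, "rz": 0, "claw": 1}, {"tx": 0, "ty": 0, "tz": 0, "rx": 0, "ry": 0, "rz": 0, "claw": 1}, {"tx": 0, "ty": 0, "tz": 0, "rx": 0, "ry": 0, "rz": 0, "claw": 1}, {"tx": 0, "ty": 0, "tz": 0, "rx": 0, "ry": 0, "rz": 0, "claw": 1}]'

```text
time_s: 20.65
tool_pos: [0.592, 0.0169, 0.098]
eef_rot: [-180.0, -36.1, -1.3]
wrist_force: [-6.8, 0.8, 7.8]
opening: 0.0115
grip_force: 15.0
```

play_rows --targets '[{"tx": 0, "ty": 0.1, "tz": 0, "rx": 0, "ry": 0, "rz": 0, "claw": 1}, {"tx": 0, "ty": 0.25, "tz": 0, "rx": 0, "ry": 0, "rz": 0, "claw": 1}, {"tx": 0, "ty": 0.25, "tz": 0, "rx": 0, "ry": 0, "rz": 0, "claw": 1}, {"tx": 0, "ty": 0.2, "tz": 0, "rx": 0, "ry": 0, "rz": 0, "claw": 1}, {"tx": 0, "ty": 0, "tz": 0, "rx": 0, "ry": 0, "rz": 0, "claw": 1}]'

```text
time_s: 21.15
tool_pos: [0.5914, 0.0008, 0.0979]
eef_rot: [-180.0, -36.0, -1.3]
wrist_force: [-8.1, 0.3, 10.3]
opening: 0.0122
grip_force: 15.0
```

play_rows --targets '[{"tx": 0, "ty": 0.2, "tz": 0, "rx": 0, "ry": 0, "rz": 0, "claw": 1}, {"tx": 0, "ty": 0.25, "tz": 0, "rx": 0, "ry": 0, "rz": 0, "claw": 1}, {"tx": 0, "ty": 0.25, "tz": 0, "rx": 0, "ry": 0, "rz": 0, "claw": 1}, {"tx": 0, "ty": 0.25, "tz": 0, "rx": 0, "ry": 0, "rz": 0, "claw": 1}, {"tx": 0, "ty": 0.2, "tz": 0, "rx": 0, "ry": 0, "rz": 0, "claw": 1}, {"tx": 0, "ty": 0.15, "tz": 0, "rx": 0, "ry": 0, "rz": 0, "claw": 1}, {"tx": 0, "ty": 0, "tz": 0, "rx": 0, "ry": 0, "rz": 0, "claw": 1}]'

```text
time_s: 21.85
tool_pos: [0.5907, -0.0251, 0.0979]
eef_rot: [-180.0, -36.0, -1.3]
wrist_force: [-11.2, 1.0, 12.0]
opening: 0.0121
grip_force: 15.0
```

play_rows --targets '[{"tx": 0, "ty": 0.1, "tz": 0, "rx": 0, "ry": 0, "rz": 0, "claw": 1}, {"tx": 0, "ty": 0.1, "tz": 0, "rx": 0, "ry": 0, "rz": 0, "claw": 1}, {"tx": 0, "ty": 0, "tz": 0, "rx": 0, "ry": 0, "rz": 0, "claw": 1}]'

```text
time_s: 22.15
tool_pos: [0.5906, -0.0289, 0.0979]
eef_rot: [-180.0, -36.0, -1.3]
wrist_force: [-10.9, 1.7, 12.6]
opening: 0.0119
grip_force: 15.0
```

play_rows --targets '[{"tx": 0, "ty": 0.1, "tz": 0, "rx": 0, "ry": 0, "rz": 0, "claw": 1}, {"tx": 0, "ty": 0, "tz": 0, "rx": 0, "ry": 0, "rz": 0, "claw": 1}]'

```text
time_s: 22.35
tool_pos: [0.5905, -0.0308, 0.0979]
eef_rot: [-180.0, -36.0, -1.3]
wrist_force: [-11.4, 2.0, 11.4]
opening: 0.0119
grip_force: 15.0
```

play_rows --targets '[{"tx": 0, "ty": 0.06, "tz": 0, "rx": 0, "ry": 0, "rz": 0, "claw": 1}, {"tx": 0, "ty": 0, "tz": 0, "rx": 0, "ry": 0, "rz": 0, "claw": 1}]'

```text
time_s: 22.55
tool_pos: [0.5905, -0.0309, 0.0979]
eef_rot: [-179.9, -36.0, -1.2]
wrist_force: [-9.6, 7.8, 11.6]
opening: 0.0118
grip_force: 15.0
```

The bolt is against its home stop: y = −0.031 as predicted, and the force is rising. Releasing and retreating.

play_rows --targets '[{"tx": 0, "ty": 0, "tz": 0, "rx": 0, "ry": 0, "rz": 0, "claw": 0.6}, {"tx": 0, "ty": 0, "tz": 0, "rx": 0, "ry": 0, "rz": 0, "claw": 0.6}, {"tx": 0, "ty": 0, "tz": 0, "rx": 0, "ry": 0, "rz": 0, "claw": 0.6}, {"tx": 0, "ty": 0, "tz": -0.5, "rx": 0, "ry": 0, "rz": 0, "claw": 0.6}, {"tx": 0, "ty": 0, "tz": -1, "rx": 0, "ry": 0, "rz": 0, "claw": 0.6}, {"tx": 0, "ty": 0, "tz": -1, "rx": 0, "ry": 0, "rz": 0, "claw": 0.6}, {"tx": 0, "ty": 0, "tz": -1, "rx": 0, "ry": 0, "rz": 0, "claw": 0.6}, {"tx": 0, "ty": 0, "tz": -1, "rx": 0, "ry": 0, "rz": 0, "claw": 0.6}, {"tx": 0, "ty": 0, "tz": -1, "rx": 0, "ry": 0, "rz": 0, "claw": 0.6}, {"tx": 0, "ty": 0, "tz": -1, "rx": 0, "ry": 0, "rz": 0, "claw": 0.6}, {"tx": 0, "ty": 0, "tz": -1, "rx": 0, "ry": 0, "rz": 0, "claw": 0.6}, {"tx": 0, "ty": 0, "tz": -1, "rx": 0, "ry": 0, "rz": 0, "claw": 0.6}, {"tx": 0, "ty": 0, "tz": 0, "rx": 0, "ry": 0, "rz": 0, "claw": 0.6}, {"tx": 0, "ty": 0, "tz": 0, "rx": 0, "ry": 0, "rz": 0, "claw": 0.6}]'

```text
time_s: 23.95
tool_pos: [0.4908, -0.0304, 0.2352]
eef_rot: [180.0, -36.1, -1.3]
wrist_force: [0.1, 1.0, -0.5]
opening: 0.0355
grip_force: 0.0
```

```bash
python3 - <<'E'
from h import *
a=env.camera('side')[150:285,195:355];b=env.camera('top')[150:285,200:360]
cv2.imwrite('pics/s5.png',cv2.resize(np.hstack([a,b]),(800,337),interpolation=cv2.INTER_CUBIC))
E
```

```text
(no output)
```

View pics/s5.png

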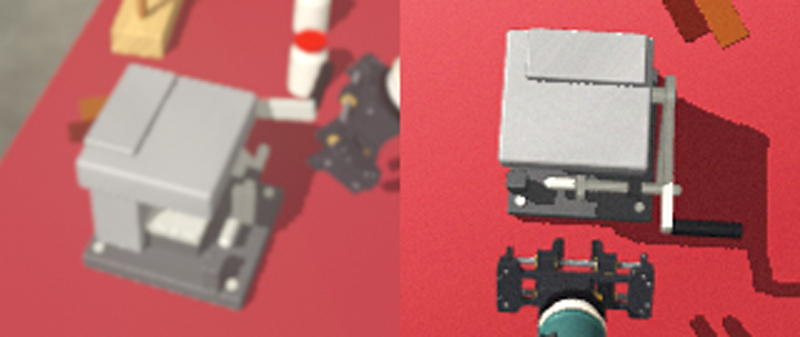

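The lever is down with its handle at (707,229). The tongue lies across the lever, its end showing at (680,190). The press is where it stood and the gripper is clear.

```bash
python3 -c "
from station import env
print(env.sign_off())"
```

```text
the job is handed in; nothing more can be done
None
```

The job is handed in (no verdict was returned): the lever is down on its stop, the lock bar is home over its plate, the press stands where it stood, and the gripper touches nothing.

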